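# Park the pot over the burner and hold the ignition lever

### The arm

A 7-joint arm with a two-finger parallel gripper is mounted at the origin on the work surface. World frame = base frame: x ahead of the robot, y to its left, z up, the work surface at z = 0. Lengths are in m, angles in rad, forces in N, time in s.
With the tool pointing down it reaches from about 0.425 to 0.875 m from the base axis. Payload 4.7 kg.
Tool frame: the origin (TCP) lies midway between the tips of the shut fingers; the grasp point (between the pads) lies 19 mm behind it; x points along the fingers, y is the direction in which the jaws open and shut, and the axes are right-handed (so a half turn about x gives the same grasp; the last joint's range is limited). The gripper opens to 87 mm and grips with 3 to 60 N. Pads are 19 mm wide; open, the fingers measure 117 mm over their backs; the gripper's body (75 mm by 190 mm) begins 51 mm behind the grasp point.
Start: joints at [1.332, 0.321, -0.07, 1.45, 0.023, 1.371, -0.057], TCP at [0.163, -0.629, 0.223] pointing down, gripper open.
Joint ranges: [-2.86, 2.86], [-0.3, 2.09], [-1.38, 1.24], [0.06, 2.45], [-1.56, 4.7], [0.09, 2.05], [-2.69, 2.69]. Speed limits (rad/s): [2.57, 2.57, 3.14, 3.14, 3.14, 3.14, 3.14].

### API

Orientations are given as a rotation vector (axis times angle).
In Python, from bench import ctrl gives the robot as it stands. The module is installed in compiled form; this text tells all that it offers.
- The arm moves only by the shell command python3 -m jog 'ROWS' [FORCE]. ROWS is JSON, a list of rows, each an object with "rot": the turn, a rotation vector about the tool's x, y, z in units of 5 degrees (1.0 is 5 degrees), a list of three; "travel": the shift along the tool's x, y, z in units of 0.3 m (1.0 is 0.3 m), a list of three; "jaw": the closure, from -1 (fully open) to 1 (shut), so that 0 is half open. In form: [{"rot": [ax, ay, az], "travel": [tx, ty, tz], "jaw": jaw}, ...]. A call has 1 to 8 rows; each row shifts and turns the commanded pose from where the row before left it, along the tool's axes as they then stand; what a row does not reach is not made up. A row lasts 1/10 s, in which the tool goes at most 50 mm and 8.59 degrees, less where a joint would pass 70% of its speed; a pose out of reach is approached as far as the arm can. A call with a number of a shift or a turn outside -1 to 1 is refused whole. A call with a gripper value outside its range is refused whole. The fingers move at their own pace and stop on an object; FORCE is the grip in N (left out, the last holds). Time passes only in rows, so rows that do not move let the fingers close. It gives the time, the measured TCP pose, the force and the opening at its end, in the units of the state.
- ctrl.get_state(): the state, without advancing time (a new reading comes with each control period).
- ctrl.get_image(name): name is "side" or "top"; returns the picture (384x512x3 uint8, red, green, blue); there is no depth.
- ctrl.camera_model(name): a dict with "mtx" (3x3 intrinsics, pixels), "extrinsics" (4x4, takes a point from world to camera coordinates). Camera axes: x right, y up, looking along -z (the intrinsics and any distortion apply to the point x, -y, -z); pixel columns grow to the right and rows downward; lengths in m; the calibration is good to about 2 mm. A picture is of the moment at which its call begins. camera_model takes no time and is no camera call.
- ctrl.close_job(): hands the job in, once; it reports no verdict.
The state is a dict: "time": time; "joint_positions": joint angles; "qd": joint speeds; "joint_torque": joint torques, N m; "position": TCP position; "tool_rot": TCP orientation; "ft_force": force on the tool from outside, world axes, zero at the start; "torque": the same for the moment, N m; "grip_width": opening from 0.0 (shut) to 1.0 (fully open).
Only numpy, scipy, OpenCV 4.12 (cv2) and the standard library are available. Lean on these libraries where they do the work, as an engineer would, in place of code of your own. Each camera call takes 0.05 s, during which the arm holds its last target.

### The job

Slide the lidded steel pot across the hob, without lifting it, from the square parking mark to the centre of the round burner rings, and let go of it there. Then press the hob's spring-return ignition lever down past its first two clicks to the third, at the bottom of its travel, and keep it there: finish while still holding the lever down at the third click, as it springs back by itself when let go. Leave the other things on the boards undisturbed.

Things in the scene. Friction and masses are not known exactly. Their poses are not given: they have to be found in the camera images.
- hob: two-place gas hob, fixed. Origin on the boards under it; x away from the robot, y along its length (left), z up. Dark flat top 70 mm high, x -110 to 110, y -150 to 270 mm. At its right end an aluminium console, y -230 to -150, x -100 to 100 mm, 157 mm high. The ignition lever, on the console's outer right face, turns about an axis along y through x 0, z 75 mm.
- burner_rings: the pot's goal: two concentric thin light circles (164 mm and 100 mm across) etched flush in the hob top; origin at their centre, on the top surface. Either this or the parking square is at the left place, the other at the right place (200 mm apart, centre to centre, along the hob's y).
- parking_square: thin light square outline, 156 mm wide, flush in the hob top; origin at its centre. The pot starts on it, off centre by up to 15 mm each way.
- pot: lidded stainless steel pot, loose, 0.4 to 0.85 kg: 130 mm across (lid rim 134), flat lid top 96 mm above the underside; the lid is fixed on. Two small loop ears at +x and -x reach 89 mm from the centre at 72 mm height. Origin at the centre of the underside, z up. Its smooth underside slides on the smooth hob top under 1 to 3 N sideways.
- pot_knob (a point): middle of the pot's round black lid knob, a plain upright cylinder 30 mm across, from 96 to 130 mm above the pot's underside (this point: 113 mm), on the pot's axis.
- lever_bar (a point): middle of the round black bar at the end of the ignition lever: 16 mm across, 70 mm long, along hob y (-345 to -275 mm), 75 mm from the pivot axis on the robot side. Bar centre in the hob frame, mm: released x -69 z 104; first click x -74 z 86; second x -75 z 67; third x -70 z 49. Press it from above; nothing else within 40 mm of its middle.
- ignition_lever (a joint): lever angle, rad: 0 released (up), grows as the bar is pressed down; clicks at 0.25, 0.50, 0.75 (third), firm stop at 0.79. Pressing the bar takes 4 to 5 N at the start, rising to about 7 N at the third click, with a rise and drop of about 1 N at each click. No click holds it: let go, it springs back to 0.
- cup_a: blue plastic cup, 72 mm across, 85 mm tall, to the left of the hob; origin at the centre of its underside. Bystander.
- cup_b: blue plastic cup, 72 mm across, 85 mm tall, to the right of the hob; origin at the centre of its underside. Bystander.
- butter_dish: brown ceramic butter dish with cover, 100 x 170 mm, 80 mm tall, in front of the hob, to the left; origin at the centre of its underside. Bystander.
- wooden_spoon: wooden spoon lying flat left of the hob; origin under its middle, x along it. Bystander.
Things that resemble listed ones, but are neither listed nor needed, are in the scene too. What is shaped like the pot but orange is not meant.

How it is judged:
By the outcome, as a careful person would: the job done as asked, in the order asked, and still so for the second after the job is handed in, while the arm keeps its last pose, push and grip.
It also fails if it takes over 51 s, if anything falls off the work surface, if the arm or the gripper's body presses on something with over 40 N, if the wrist force passes 120 N, or if a joint passes its speed limit or range.

## Working session

There is one attempt and no reset: what is moved stays moved. The work goes in short steps, Python scripts to look and compute and a shell command to move; the robot and the scene stay as the last step left them, time stands still between calls to the robot, and variables do not carry over. Pictures are saved under pics/ and viewed, and the job is handed in when it is done.

```bash
mkdir -p pics
cat > h.py <<'E'
import numpy as np,cv2
from bench import ctrl
def snap(n,f):
    im=ctrl.get_image(n); cv2.imwrite(f'pics/{f}.png',im[:,:,::-1]); return im
def cam(n):
    m=ctrl.camera_model(n); return np.array(m['mtx']),np.array(m['extrinsics']),m
def proj(n,p):
    K,E,_=cam(n); c=E@np.append(p,1); q=K@np.array([c[0],-c[1],-c[2]]); return q[:2]/q[2]
def ray(n,u,v,z):
    K,E,_=cam(n); d=np.linalg.inv(K)@np.array([u,v,1.]); d=np.array([d[0],-d[1],-d[2]])
    R=E[:3,:3];o=-R.T@E[:3,3]; w=R.T@d; return o+w*(z-o[2])/w[2]
def crop(f,g,u0,v0,u1,v1,k):
    im=cv2.imread(f'pics/{f}.png')[v0:v1,u0:u1]; cv2.imwrite(f'pics/{g}.png',cv2.resize(im,None,fx=k,fy=k,interpolation=cv2.INTER_CUBIC))
E
python3 - <<'E'
from h import *
snap('side','s0');snap('top','t0')
for n in('side','top'): print(cam(n)[2])
print(ctrl.get_state())
E
```

```text
{'mtx': array([[453.13565303,   0.        , 261.93873423],
       [  0.        , 453.13565303, 192.46843557],
       [  0.        ,   0.        ,   1.        ]]), 'extrinsics': array([[-0.99563757, -0.09153125,  0.0181071 ,  0.47092584],
       [ 0.07325257, -0.64660146,  0.75930271, -0.11314747],
       [-0.05779185,  0.7573167 ,  0.65048561, -1.73301871],
       [ 0.        ,  0.        ,  0.        ,  1.        ]])}
{'mtx': array([[451.16877215,   0.        , 253.43117785],
       [  0.        , 451.16877215, 192.88094364],
       [  0.        ,   0.        ,   1.        ]]), 'extrinsics': array([[-2.82550303e-04, -9.99999816e-01,  5.36564733e-04,
         3.34552457e-02],
       [ 9.99065230e-01, -2.59091991e-04,  4.32272920e-02,
        -4.62368645e-01],
       [-4.32271450e-02,  5.48277053e-04,  9.99065120e-01,
        -1.63065830e+00],
       [ 0.00000000e+00,  0.00000000e+00,  0.00000000e+00,
         1.00000000e+00]])}
{'time': 0.1, 'joint_positions': array([ 1.33210271,  0.32175152, -0.07006658,  1.45153638,  0.02261443,
        1.37081061, -0.05689001]), 'qd': array([ 0.00029748, -0.00202196, -0.00042823, -0.003084  , -0.00030575,
       -0.0013803 , -0.00089209]), 'joint_torque': array([ 3.10073460e-07, -4.92571306e+01, -4.05708980e-01, -3.13401318e+01,
       -6.41828589e-02,  3.94514774e-02,  8.44199667e-05]), 'position': array([ 0.16238523, -0.62888133,  0.22157738]), 'tool_rot': array([ 2.08717914,  0.26707107, -2.08786996]), 'ft_force': array([0.57720898, 0.17278432, 0.37397327]), 'torque': array([-0.00911999, -0.00051881, -0.02915816]), 'grip_width': 0.9998011286325842}
```

View pics/s0.png

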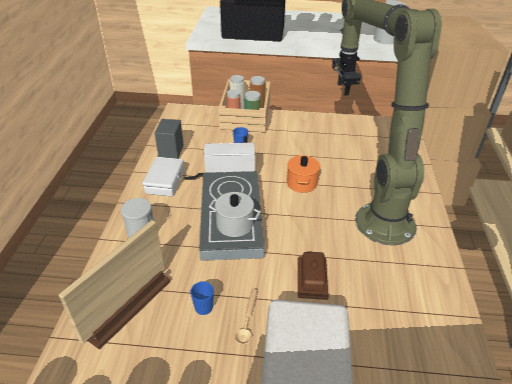

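View pics/t0.png

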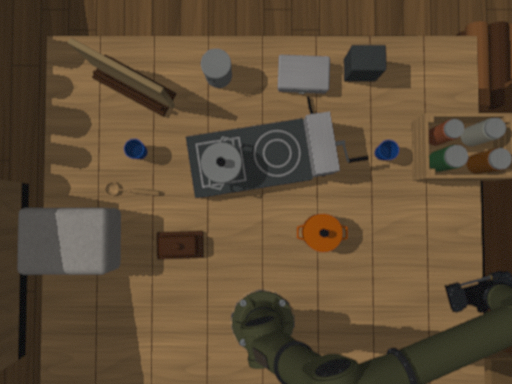

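The steel pot is at top (221,162), on the left place. The rings are at (277,153), the console at (321,144) and the lever bar near (357,159). The orange pot at (323,232) is the decoy, so the steel one is the target. I'll enlarge to confirm.

Run:
```python
from h import *
crop('t0','t0c',180,100,410,210,3.4);crop('s0','s0c',180,120,300,270,4)
```

```text
(no output)
```

View pics/t0c.png

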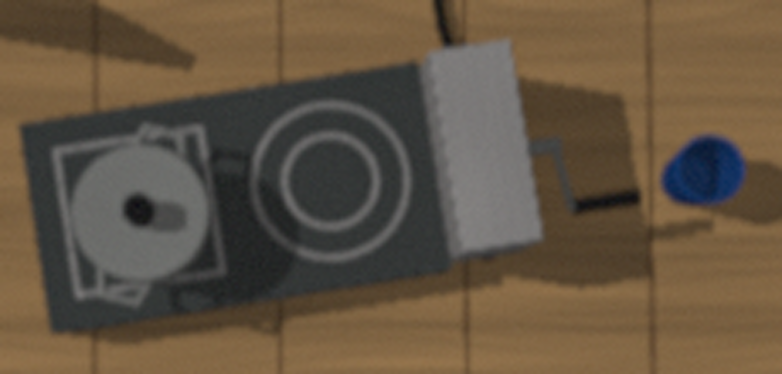

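View pics/s0c.png

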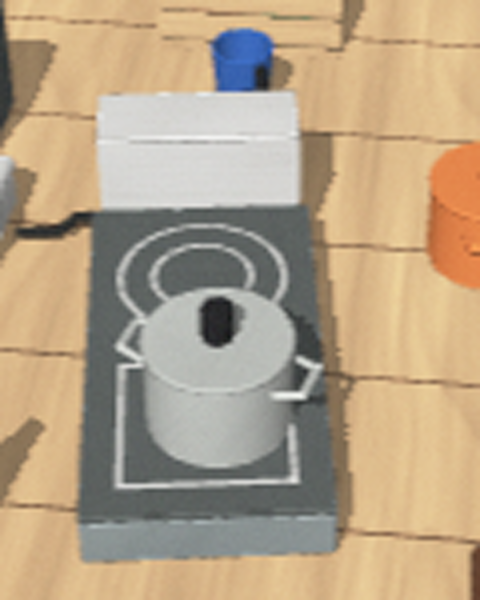

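The crop shows the grey steel pot with its black knob at (139,210). The rings are centred at (330,181), and the lever bar runs from (575,209) to (638,197). Next I'll fit the hob pose.

Run:
```python
from h import *
from scipy.optimize import least_squares
T=lambda x,y:(180+(x+.5)/3.4-.5,100+(y+.5)/3.4-.5)
S=lambda x,y:(180+(x+.5)/4-.5,120+(y+.5)/4-.5)
obs=[('top',T(330.5,181),(0,-.0,.07),'ring'),
('top',T(22,127),(.11,.27,.07)),('top',T(52,331),(-.11,.27,.07)),
('top',T(511,41),(.1,-.23,.157)),('top',T(542,240),(-.1,-.23,.157)),
('top',T(606,203),(-.069,-.31,.112)),
('side',S(202,274),(0,0,.07),'ring'),('side',S(80,521),(.11,.27,.07)),('side',S(336,515),(-.11,.27,.07)),
('side',S(98,95),(.1,-.23,.157)),('side',S(297,94),(-.1,-.23,.157))]
def W(p,q):
    c,s=np.cos(p[2]),np.sin(p[2]); return np.array([p[0]+c*q[0]-s*q[1],p[1]+s*q[0]+c*q[1],q[2]])
def res(p,flat=True):
    r=[]
    for o in obs:
        q=o[2]
        if len(o)>3:q=(0,p[3],.07)
        r.append(proj(o[0],W(p,q))-np.array(o[1]))
    r=np.array(r); return r.ravel() if flat else r
p=least_squares(res,[.55,-.05,.15,-.04],loss='soft_l1').x
print(p); print(res(p,False).round(1).tolist())
print('ring top',ray('top',*obs[0][1],.07),'side',ray('side',*obs[6][1],.07),'fit',W(p,(0,p[3],.07)))
print('bar top',ray('top',*obs[5][1],.112),'fit',W(p,(-.069,-.31,.104)),'third',W(p,(-.07,-.31,.049)))
print('knob top',ray('top',*T(139,210),.2),'side',ray('side',*S(217,306),.2))
print('lid', ray('top',*T(140,212),.166), ray('side',*S(219,339),.166))
np.save('p.npy',p)
```

```text
[ 0.59410954 -0.00804288  0.15575764 -0.04197373]
[[0.1, -0.0], [-1.5, -1.1], [-1.0, 0.5], [-0.7, -0.5], [0.0, 0.0], [0.3, -0.4], [0.6, 0.2], [-0.7, -0.7], [0.8, -1.5], [0.8, -0.6], [0.2, -1.3]]
ring top [ 0.60056208 -0.04904867  0.07      ] side [ 0.60306299 -0.05056675  0.07      ] fit [ 0.60062087 -0.04950849  0.07      ]
bar top [ 0.57269632 -0.32403149  0.112     ] fit [ 0.57403471 -0.32499398  0.104     ] third [ 0.57304681 -0.32514911  0.049     ]
knob top [0.5557511 0.1394972 0.2      ] side [0.55856862 0.142214   0.2       ]
lid [0.55765682 0.14099094 0.166     ] [0.55709233 0.14591221 0.166     ]
```

```bash
cat >> h.py <<'E'
from scipy.spatial.transform import Rotation as Ro
def go(target,jawdir=None):
    s=ctrl.get_state(); R=Ro.from_rotvec(s['tool_rot']).as_matrix()
    print('t',round(s['time'],2),'pos',s['position'].round(4),'F',s['ft_force'].round(2),'w',round(s['grip_width'],3))
    print('x',R[:,0].round(3),'y',R[:,1].round(3),'z',R[:,2].round(3))
    d=np.array(target)-s['position']; print('travel units',(R.T@d/.3).round(3),'mm',(d*1e3).round(1))
    return R
E
python3 - <<'E'
from h import *
go([.5,-.4,.30]); print(ray('top',387,150,.08),ray('top',325,232,.13))
E
```

```text
t 0.1 pos [ 0.1624 -0.6289  0.2216] F [0.58 0.17 0.37] w 1.0
x [-0.001  0.002 -1.   ] y [ 0.25  -0.968 -0.002] z [-0.968 -0.25   0.   ]
travel units [-0.261 -0.458 -1.28 ] mm [337.6 228.9  78.4]
[ 0.60928155 -0.43363727  0.08      ] [ 0.32564286 -0.20688645  0.13      ]
```

```bash
python3 -m jog '[{"rot":[-1,0,0],"travel":[-0.05,0,0],"jaw":-1},{"rot":[-1,0,0],"travel":[-0.05,0,0],"jaw":-1},{"rot":[-1,0,0],"travel":[-0.05,0,0],"jaw":-1},{"rot":[-1,0,0],"travel":[-0.05,0,0],"jaw":-1},{"rot":[-1,0,0],"travel":[-0.05,0,0],"jaw":-1},{"rot":[-1,0,0],"travel":[-0.05,0,0],"jaw":-1},{"rot":[-1,0,0],"travel":[0,0,0],"jaw":-1},{"rot":[-1,0,0],"travel":[0,0,0],"jaw":-1}]'
python3 -m jog '[{"rot":[-1,0,0],"travel":[0,0,0],"jaw":-1},{"rot":[-1,0,0],"travel":[0,0,0],"jaw":-1},{"rot":[-1,0,0],"travel":[0,0,0],"jaw":-1},{"rot":[-1,0,0],"travel":[0,0,0],"jaw":-1},{"rot":[-1,0,0],"travel":[0,0,0],"jaw":-1},{"rot":[-1,0,0],"travel":[0,0,0],"jaw":-1},{"rot":[-1,0,0],"travel":[0,0,0],"jaw":-1},{"rot":[-1,0,0],"travel":[0,0,0],"jaw":-1}]'
python3 -c "
from h import *
go([.5,-.35,.31]);go([.557,.141,.31]);print(ctrl.get_state()['joint_positions'])"
```

```text
time: 0.9
position: [0.1626, -0.6294, 0.3128]
tool_rot: [1.647, 0.851, -1.647]
ft_force: [-0.6, -0.2, 0.2]
grip_width: 1.001
time: 1.7
position: [0.1624, -0.6291, 0.3119]
tool_rot: [1.149, 1.248, -1.148]
ft_force: [0.7, -0.6, 0.0]
grip_width: 1.002
t 1.7 pos [ 0.1624 -0.6291  0.3119] F [ 0.66 -0.57  0.03] w 1.002
x [-0.     0.001 -1.   ] y [ 0.997  0.082 -0.   ] z [ 0.082 -0.997 -0.001]
travel units [ 0.007  1.197 -0.835] mm [337.6 279.1  -1.9]
t 1.7 pos [ 0.1624 -0.6291  0.3119] F [ 0.66 -0.57  0.03] w 1.002
x [-0.     0.001 -1.   ] y [ 0.997  0.082 -0.   ] z [ 0.082 -0.997 -0.001]
travel units [ 0.009  1.521 -2.451] mm [394.6 770.1  -1.9]
[ 1.45849042  0.30837863 -0.23955555  1.29782639  0.07207304  1.54482815
  1.30974154]
```

```bash
python3 -m jog '[{"rot":[-0.85,0,0],"travel":[0,0,0],"jaw":-1},{"rot":[0,0,0],"travel":[0,0.11,-0.1],"jaw":-1},{"rot":[0,0,0],"travel":[0,0.11,-0.1],"jaw":-1},{"rot":[0,0,0],"travel":[0,0.11,-0.1],"jaw":-1},{"rot":[0,0,0],"travel":[0,0.11,-0.1],"jaw":-1},{"rot":[0,0,0],"travel":[0,0.11,-0.1],"jaw":-1},{"rot":[0,0,0],"travel":[0,0.11,-0.1],"jaw":-1},{"rot":[0,0,0],"travel":[0,0.11,-0.1],"jaw":-1}]'
python3 -m jog '[{"rot":[0,0,0],"travel":[0,0.11,-0.1],"jaw":-1},{"rot":[0,0,0],"travel":[0,0.11,-0.1],"jaw":-1},{"rot":[0,0,0],"travel":[0,0,0],"jaw":-1}]'
python3 -c "
from h import *
go([.557,.141,.27]);print(ctrl.get_state()['joint_positions'])"
```

```text
time: 2.5
position: [0.3597, -0.385, 0.3122]
tool_rot: [1.096, 1.278, -1.097]
ft_force: [1.9, -0.7, -0.3]
grip_width: 0.998
time: 2.8
position: [0.4198, -0.3102, 0.3128]
tool_rot: [1.09, 1.282, -1.085]
ft_force: [-0.2, 0.0, -0.4]
grip_width: 0.998
t 2.8 pos [ 0.4198 -0.3102  0.3128] F [-0.15  0.02 -0.37] w 0.998
x [ 0.002  0.002 -1.   ] y [0.987 0.164 0.003] z [ 0.164 -0.987 -0.002]
travel units [ 0.147  0.697 -1.409] mm [137.2 451.2 -42.8]
[ 1.1116971   0.04195679 -0.53800849  1.60335738  0.01847483  1.50154095
  0.73729151]
```

```bash
python3 -m jog '[{"rot":[0,0,0],"travel":[0,0.063,-0.128],"jaw":-1},{"rot":[0,0,0],"travel":[0,0.063,-0.128],"jaw":-1},{"rot":[0,0,0],"travel":[0,0.063,-0.128],"jaw":-1},{"rot":[0,0,0],"travel":[0,0.063,-0.128],"jaw":-1},{"rot":[0,0,0],"travel":[0,0.063,-0.128],"jaw":-1},{"rot":[0,0,0],"travel":[0,0.063,-0.128],"jaw":-1},{"rot":[0,0,0],"travel":[0,0.063,-0.128],"jaw":-1},{"rot":[0,0,0],"travel":[0,0.063,-0.128],"jaw":-1}]'
python3 -m jog '[{"rot":[0,0,0],"travel":[0.05,0.063,-0.128],"jaw":-1},{"rot":[0,0,0],"travel":[0.05,0.063,-0.128],"jaw":-1},{"rot":[0,0,0],"travel":[0.047,0.063,-0.128],"jaw":-1},{"rot":[0,0,0],"travel":[0,0,0],"jaw":-1}]'
python3 -c "
from h import *
go([.557,.141,.172]);print(ctrl.get_state()['joint_positions'])
snap('top','t1');snap('side','s1')
crop('t1','t1c',170,90,290,210,4);crop('s1','s1c',180,120,300,270,4)"
```

```text
time: 3.6
position: [0.5179, 0.0102, 0.3124]
tool_rot: [1.096, 1.276, -1.097]
ft_force: [0.5, -0.0, 0.1]
grip_width: 0.999
time: 4.0
position: [0.5546, 0.1386, 0.2658]
tool_rot: [1.09, 1.289, -1.089]
ft_force: [-0.5, 0.5, 0.4]
grip_width: 0.999
t 4.0 pos [0.5546 0.1386 0.2658] F [-0.54  0.54  0.41] w 0.999
x [-0.005  0.005 -1.   ] y [ 0.987  0.162 -0.004] z [ 0.162 -0.987 -0.006]
travel units [ 0.313  0.01  -0.005] mm [  2.4   2.4 -93.8]
[ 0.53547388  0.25392141 -0.97034449  1.55630555  0.20410556  1.44469844
 -0.2833453 ]
```

View pics/s1c.png

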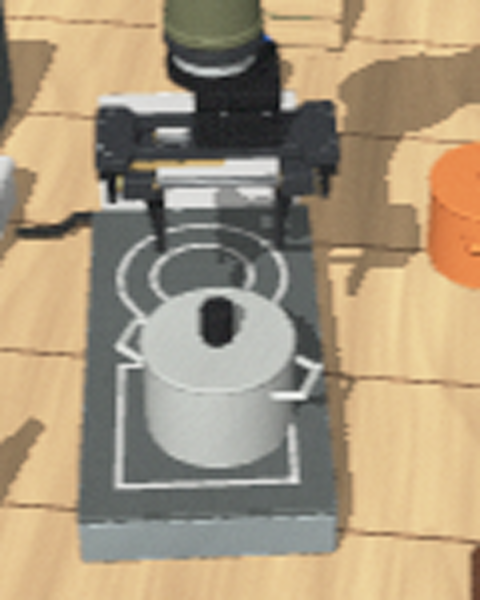

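View pics/t1c.png

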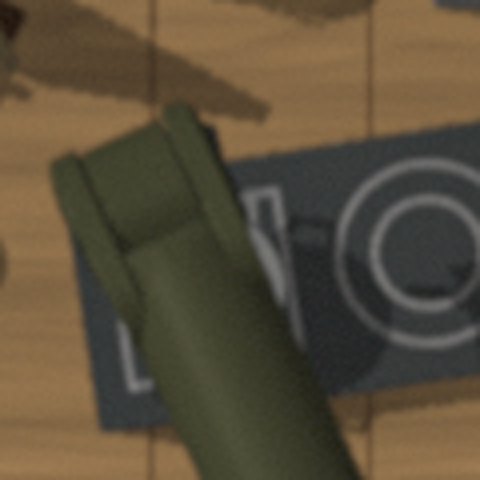

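Side view: the fingertips at (162,248) and (276,250) straddle the knob column at (217,320). I'll descend.

```bash
python3 -m jog '[{"rot":[0,0,0],"travel":[0.08,0.01,-0.005],"jaw":-1},{"rot":[0,0,0],"travel":[0.08,0,0],"jaw":-1},{"rot":[0,0,0],"travel":[0.08,0,0],"jaw":-1},{"rot":[0,0,0],"travel":[0.04,0,0],"jaw":-1},{"rot":[0,0,0],"travel":[0.025,0,0],"jaw":-1},{"rot":[0,0,0],"travel":[0,0,0],"jaw":-1},{"rot":[0,0,0],"travel":[0,0,0],"jaw":-1}]' 12
python3 -c "
from h import *
go([.557,.141,.172]);snap('side','s2');crop('s2','s2c',180,120,300,270,4)"
```

```text
time: 4.8
position: [0.5599, 0.1334, 0.178]
tool_rot: [1.097, 1.276, -1.096]
ft_force: [0.3, 0.0, 0.6]
grip_width: 1.001
t 4.8 pos [0.5599 0.1334 0.178 ] F [0.28 0.05 0.55] w 1.001
x [ 0.002  0.    -1.   ] y [0.989 0.151 0.001] z [ 0.151 -0.989  0.   ]
travel units [ 0.02  -0.006 -0.026] mm [-2.9  7.6 -6. ]
```

View pics/s2c.png

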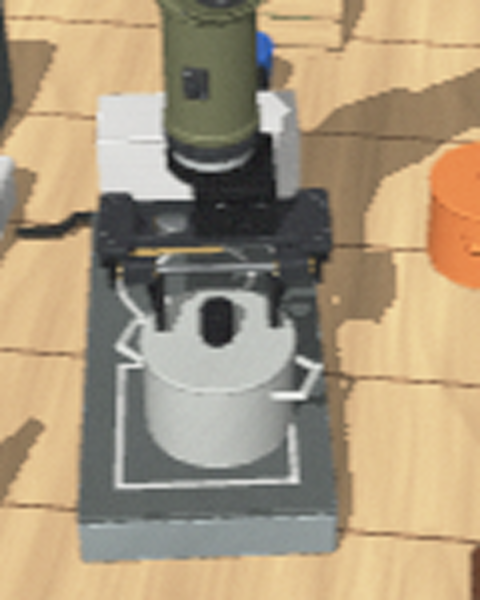

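```bash
python3 -m jog '[{"rot":[0,0,0],"travel":[0.012,-0.005,-0.024],"jaw":-1},{"rot":[0,0,0],"travel":[0,0,0],"jaw":-1},{"rot":[0,0,0],"travel":[0,0,0],"jaw":-1}]' 12
python3 -c "
from h import *
go([.557,.141,.173])"
```

```text
time: 5.15
position: [0.5565, 0.1411, 0.1735]
tool_rot: [1.095, 1.278, -1.095]
ft_force: [0.0, -0.4, -0.1]
grip_width: 0.996
t 5.15 pos [0.5565 0.1411 0.1735] F [ 0.   -0.43 -0.15] w 0.996
x [ 0. -0. -1.] y [0.988 0.153 0.   ] z [ 0.153 -0.988  0.   ]
travel units [0.002 0.002 0.001] mm [ 0.5 -0.1 -0.5]
```

```bash
python3 -m jog '[{"rot":[0,0,0],"travel":[0,0,0],"jaw":1},{"rot":[0,0,0],"travel":[0,0,0],"jaw":1},{"rot":[0,0,0],"travel":[0,0,0],"jaw":1},{"rot":[0,0,0],"travel":[0,0,0],"jaw":1},{"rot":[0,0,0],"travel":[0,0,0],"jaw":1},{"rot":[0,0,0],"travel":[0,0,0],"jaw":1},{"rot":[0,0,0],"travel":[0,0,0],"jaw":1},{"rot":[0,0,0],"travel":[0,0,0],"jaw":1}]' 12
python3 -c "
from h import *
go([.601,-.0495,.1735])"
```

```text
time: 5.95
position: [0.557, 0.1406, 0.1734]
tool_rot: [1.097, 1.277, -1.095]
ft_force: [1.9, 1.4, -1.4]
grip_width: 0.355
t 5.95 pos [0.557  0.1406 0.1734] F [ 1.91  1.43 -1.39] w 0.355
x [ 0.001  0.    -1.   ] y [0.988 0.152 0.001] z [ 0.152 -0.988 -0.   ]
travel units [-0.     0.049  0.648] mm [ 4.400e+01 -1.901e+02  1.000e-01]
```

```bash
python3 -m jog '[{"rot":[0,0,0],"travel":[0,0.001,0.012],"jaw":1},{"rot":[0,0,0],"travel":[0,0.002,0.024],"jaw":1},{"rot":[0,0,0],"travel":[0,0.002,0.03],"jaw":1},{"rot":[0,0,0],"travel":[0,0.002,0.03],"jaw":1},{"rot":[0,0,0],"travel":[0,0.002,0.03],"jaw":1},{"rot":[0,0,0],"travel":[0,0.002,0.03],"jaw":1},{"rot":[0,0,0],"travel":[0,0.002,0.03],"jaw":1},{"rot":[0,0,0],"travel":[0,0.002,0.03],"jaw":1}]'
python3 -c "
from h import *
go([.601,-.0495,.1735])"
```

```text
time: 6.75
position: [0.5711, 0.0763, 0.1734]
tool_rot: [1.096, 1.277, -1.096]
ft_force: [-0.8, 2.4, 1.5]
grip_width: 0.342
t 6.75 pos [0.5711 0.0763 0.1734] F [-0.8   2.36  1.46] w 0.342
x [ 0. -0. -1.] y [0.988 0.152 0.   ] z [ 0.152 -0.988  0.   ]
travel units [-0.     0.035  0.43 ] mm [ 2.990e+01 -1.258e+02  1.000e-01]
```

```bash
python3 -m jog '[{"rot":[0,0,0],"travel":[0,0.003,0.03],"jaw":1},{"rot":[0,0,0],"travel":[0,0.003,0.03],"jaw":1},{"rot":[0,0,0],"travel":[0,0.003,0.03],"jaw":1},{"rot":[0,0,0],"travel":[0,0.003,0.03],"jaw":1},{"rot":[0,0,0],"travel":[0,0.003,0.03],"jaw":1},{"rot":[0,0,0],"travel":[0,0.003,0.03],"jaw":1},{"rot":[0,0,0],"travel":[0,0.003,0.03],"jaw":1},{"rot":[0,0,0],"travel":[0,0.003,0.03],"jaw":1}]'
python3 -m jog '[{"rot":[0,0,0],"travel":[0,0.003,0.03],"jaw":1},{"rot":[0,0,0],"travel":[0,0.003,0.03],"jaw":1},{"rot":[0,0,0],"travel":[0,0.003,0.03],"jaw":1},{"rot":[0,0,0],"travel":[0,0.002,0.03],"jaw":1},{"rot":[0,0,0],"travel":[0,0,0.02],"jaw":1},{"rot":[0,0,0],"travel":[0,0,0],"jaw":1},{"rot":[0,0,0],"travel":[0,0,0],"jaw":1}]'
python3 -c "
from h import *
go([.601,-.0495,.1735])
snap('side','s3');crop('s3','s3c',180,120,300,270,4)"
```

```text
time: 7.55
position: [0.5891, 0.0064, 0.1734]
tool_rot: [1.096, 1.277, -1.096]
ft_force: [0.6, 2.7, 2.9]
grip_width: 0.338
time: 8.25
position: [0.599, -0.036, 0.1734]
tool_rot: [1.096, 1.274, -1.098]
ft_force: [1.3, -1.8, 1.8]
grip_width: 0.343
t 8.25 pos [ 0.599  -0.036   0.1734] F [ 1.26 -1.78  1.79] w 0.343
x [ 0.001 -0.003 -1.   ] y [0.989 0.15  0.   ] z [ 0.15  -0.989  0.003]
travel units [-0.    -0.     0.046] mm [  2.  -13.5   0.1]
```

View pics/s3c.png

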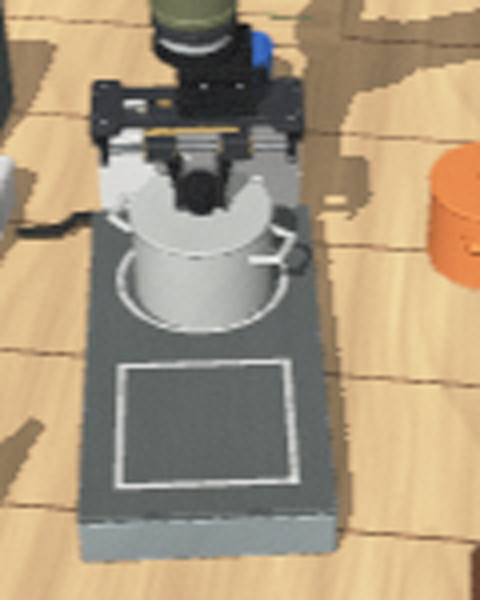

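The pot is on the rings but still about 13 mm short in y. I'll finish the slide.

```bash
python3 -m jog '[{"rot":[0,0,0],"travel":[0,0.001,0.02],"jaw":1},{"rot":[0,0,0],"travel":[0,0,0.02],"jaw":1},{"rot":[0,0,0],"travel":[0,0,0.006],"jaw":1},{"rot":[0,0,0],"travel":[0,0,0],"jaw":1},{"rot":[0,0,0],"travel":[0,0,0],"jaw":1},{"rot":[0,0,0],"travel":[0,0,0],"jaw":1}]'
python3 -c "
from h import *
go([.601,-.0495,.1735])
snap('side','s4');crop('s4','s4c',195,120,275,220,6)"
```

```text
time: 8.9
position: [0.6011, -0.0479, 0.1734]
tool_rot: [1.096, 1.277, -1.096]
ft_force: [0.6, -0.4, 3.4]
grip_width: 0.344
t 8.9 pos [ 0.6011 -0.0479  0.1734] F [ 0.64 -0.36  3.41] w 0.344
x [ 0.    -0.001 -1.   ] y [0.988 0.152 0.   ] z [ 0.152 -0.988  0.001]
travel units [-0.    -0.001  0.005] mm [-0.1 -1.6  0.1]
```

View pics/s4c.png

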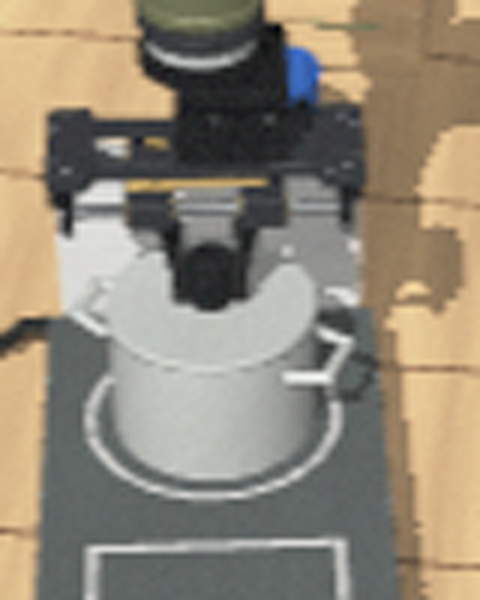

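```bash
python3 -m jog '[{"rot":[0,0,0],"travel":[0,0,0.006],"jaw":1},{"rot":[0,0,0],"travel":[0,0,0],"jaw":1},{"rot":[0,0,0],"travel":[0,0,0],"jaw":1},{"rot":[0,0,0],"travel":[0,0,0],"jaw":-1},{"rot":[0,0,0],"travel":[0,0,0],"jaw":-1},{"rot":[0,0,0],"travel":[0,0,0],"jaw":-1},{"rot":[0,0,0],"travel":[0,0,0],"jaw":-1},{"rot":[0,0,0],"travel":[0,0,0],"jaw":-1}]'
python3 -m jog '[{"rot":[0,0,0],"travel":[0,0,0],"jaw":-1},{"rot":[0,0,0],"travel":[-0.08,0,0],"jaw":-1},{"rot":[0,0,0],"travel":[-0.14,0,0],"jaw":-1},{"rot":[0,0,0],"travel":[-0.14,0,0],"jaw":-1},{"rot":[0,0,0],"travel":[0,0,0.12],"jaw":-1},{"rot":[0,0,0],"travel":[0,0,0.15],"jaw":-1},{"rot":[0,0,0],"travel":[0,0,0.15],"jaw":-1},{"rot":[0,0,0],"travel":[0,0,0.15],"jaw":-1}]'
python3 -m jog '[{"rot":[0,0,0],"travel":[0,0,0.15],"jaw":-1},{"rot":[0,0,0],"travel":[0,0,0.15],"jaw":-1},{"rot":[0,0,0],"travel":[0,0,0],"jaw":1},{"rot":[0,0,0],"travel":[0,0,0],"jaw":1}]'
python3 -c "
from h import *
R=go([.574,-.325,.25]);print(ctrl.get_state()['joint_positions'])
snap('side','s5');crop('s5','s5c',195,120,275,220,6)
snap('top','t5');crop('t5','t5c',180,90,410,210,3.4)"
```

```text
time: 9.75
position: [0.6011, -0.0496, 0.1731]
tool_rot: [1.096, 1.277, -1.097]
ft_force: [0.1, 0.0, 0.3]
grip_width: 0.707
time: 10.55
position: [0.6273, -0.2202, 0.2816]
tool_rot: [1.096, 1.277, -1.096]
ft_force: [0.9, -0.2, -0.1]
grip_width: 0.999
time: 10.95
position: [0.6405, -0.3088, 0.2803]
tool_rot: [1.099, 1.278, -1.098]
ft_force: [0.4, 1.2, 0.5]
grip_width: 0.892
t 10.95 pos [ 0.6405 -0.3088  0.2803] F [0.44 1.21 0.52] w 0.892
x [-0.001  0.001 -1.   ] y [ 0.989  0.149 -0.001] z [ 0.149 -0.989 -0.001]
travel units [ 0.101 -0.227  0.02 ] mm [-66.5 -16.2 -30.3]
[ 0.88222867  0.53886497 -0.75498434  1.15665594  0.35830154  1.57521793
  0.35370717]
```

View pics/s5c.png

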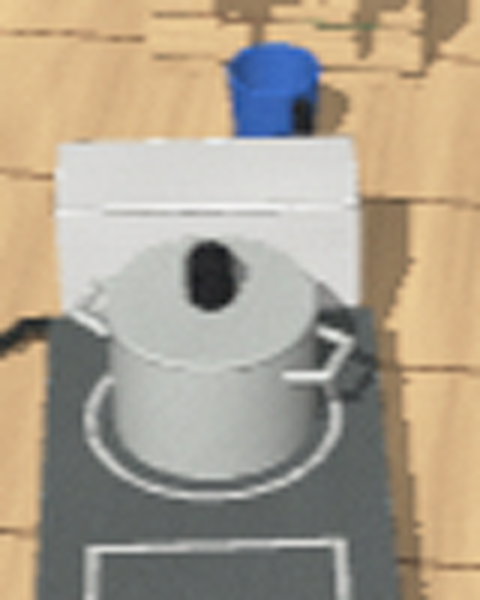

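View pics/t5c.png

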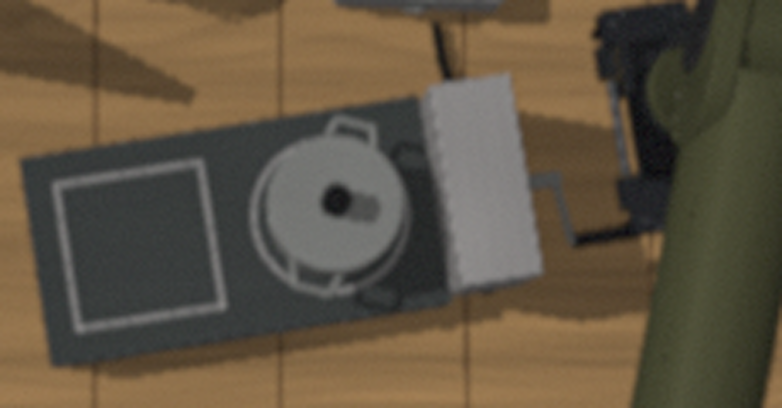

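Run:
```python
from h import *
T=lambda x,y:(180+(x+.5)/3.4-.5,90+(y+.5)/3.4-.5)
S=lambda x,y:(195+(x+.5)/6-.5,120+(y+.5)/6-.5)
print('knob',ray('top',*T(337.5,201),.2),ray('side',*S(211,257),.2))
print('lid',ray('top',*T(336,204),.166),ray('side',*S(212,302),.166))
c=np.mean([ray('top',*T(*q),.07) for q in[(54,184),(202,161),(224,305),(78,331)]],0)
p=np.load('p.npy'); print('sq',c,'ring from sq',c[:2]+.2*np.array([np.sin(p[2]),-np.cos(p[2])]))
for q in [(214,492)]: print('ring near edge',ray('side',*S(*q),.07),'pot near',ray('side',*S(214,480),.07))
```

```text
knob [ 0.59670418 -0.04887394  0.2       ] [ 0.59981505 -0.04351775  0.2       ]
lid [ 0.59858962 -0.04935805  0.166     ] [ 0.59997204 -0.04229627  0.166     ]
sq [0.56935278 0.14841702 0.07      ] ring from sq [ 0.6003785  -0.04916183]
ring near edge [0.59125361 0.0271154  0.07      ] pot near [0.59288827 0.01589738 0.07      ]
```

Run:
```python
from h import *
crop('s5','s5d',205,155,265,210,10)
crop('t5','t5d',248,115,308,180,9)
```

```text
(no output)
```

View pics/s5d.png

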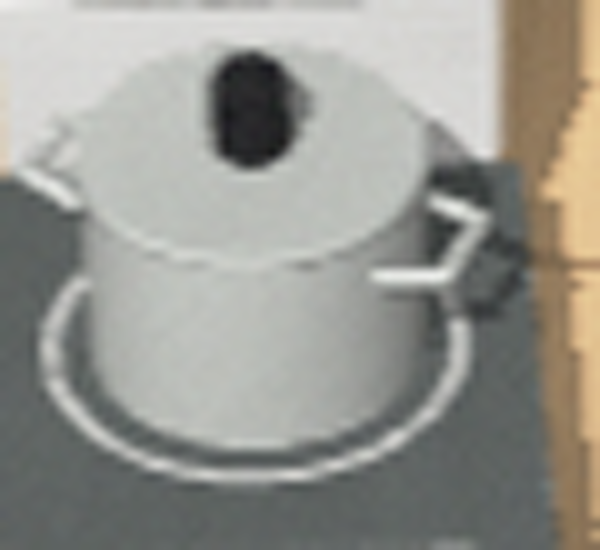

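View pics/t5d.png

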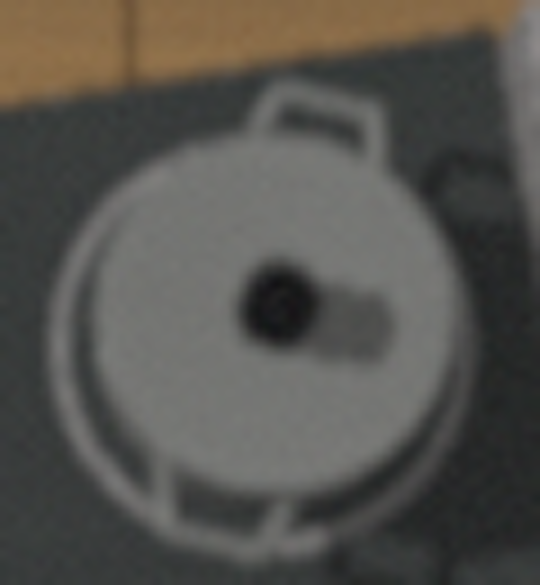

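Run:
```python
from h import *
def ext(n,c,r,z,u0,v0,k):
    a=np.linspace(0,2*np.pi,721)
    P=np.array([proj(n,(c[0]+r*np.cos(t),c[1]+r*np.sin(t),z)) for t in a])
    P=((P-[u0,v0])+.5)*k-.5
    return 'L%.0f R%.0f T%.0f B%.0f'%(P[:,0].min(),P[:,0].max(),P[:,1].min(),P[:,1].max())
for c in [(.6005,-.0495),(.6005,-.0455),(.5985,-.0455)]:
    print(c,'side: ring82',ext('side',c,.082,.07,205,155,10),'pot65',ext('side',c,.065,.07,205,155,10),'rim67',ext('side',c,.067,.166,205,155,10),'knobtop',ext('side',c,.015,.2,205,155,10))
    print('   top: ring82',ext('top',c,.082,.07,248,115,9),'rim',ext('top',c,.067,.166,248,115,9),'knob',ext('top',c,.015,.2,248,115,9))
```

```text
(0.6005, -0.0495) side: ring82 L50 R473 T207 B479 pot65 L94 R429 T233 B449 rim67 L75 R434 T36 B255 knobtop L212 R293 T45 B93Traceback (most recent call last):
  File "<stdin>", line 9, in <module>
  File "<stdin>", line 4, in ext
  File "h.py", line 8, in proj
    K,E,_=cam(n); c=E@np.append(p,1); q=K@np.array([c[0],-c[1],-c[2]]); return q[:2]/q[2]
          ~~~^^^
  File "h.py", line 6, in cam
    m=ctrl.camera_model(n); return np.array(m['mtx']),np.array(m['extrinsics']),m
ValueError: time passes only in moves, steps and waits
```

Run:
```python
from h import *
K,E,_=cam('top')
def ext(c,r,z,u0=248,v0=115,k=9):
    a=np.linspace(0,2*np.pi,721)
    P=np.stack([c[0]+r*np.cos(a),c[1]+r*np.sin(a),0*a+z,0*a+1])
    q=E@P; q=K@np.array([q[0],-q[1],-q[2]]); P=(q[:2]/q[2]).T
    P=((P-[u0,v0])+.5)*k-.5
    return 'L%.0f R%.0f T%.0f B%.0f'%(P[:,0].min(),P[:,0].max(),P[:,1].min(),P[:,1].max())
c=(.6005,-.0495)
print('top: ring84',ext(c,.084,.07),'rim',ext(c,.067,.166),'knob',ext(c,.015,.2))
```

```text
top: ring84 L50 R480 T132 B560 rim L96 R461 T129 B493 knob L242 R326 T256 B339
```

The pot sits about 2 mm from the ring centre: roughly -2 mm in x and under 1 mm in y in the top view. It is upright and released. Next is the lever, with the fingers shut.

```bash
python3 -m jog '[{"rot":[0,0,0],"travel":[0.05,-0.08,0.007],"jaw":1},{"rot":[0,0,0],"travel":[0.08,-0.08,0.007],"jaw":1},{"rot":[0,0,0],"travel":[0.08,-0.075,0.006],"jaw":1},{"rot":[0,0,0],"travel":[0.08,0,0],"jaw":1},{"rot":[0,0,0],"travel":[0.08,0,0],"jaw":1},{"rot":[0,0,0],"travel":[0,0,0],"jaw":1},{"rot":[0,0,0],"travel":[0,0,0],"jaw":1}]' 40
python3 -c "
from h import *
go([.571,-.3255,.115]);snap('side','s6');snap('top','t6');crop('t6','t6c',300,100,420,200,6)"
```

```text
time: 11.75
position: [0.5725, -0.3225, 0.1711]
tool_rot: [1.095, 1.278, -1.094]
ft_force: [-0.3, 0.3, 0.7]
grip_width: 0.171
t 11.75 pos [ 0.5725 -0.3225  0.1711] F [-0.29  0.31  0.73] w 0.171
x [ 0. -0. -1.] y [0.988 0.154 0.   ] z [ 0.154 -0.988  0.   ]
travel units [ 0.187 -0.007  0.009] mm [ -1.5  -3.  -56.1]
```

View pics/s6.png

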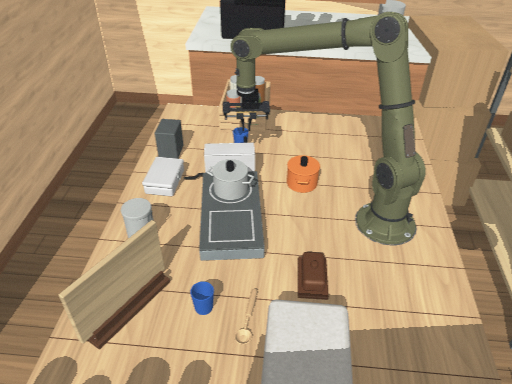

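View pics/t6c.png

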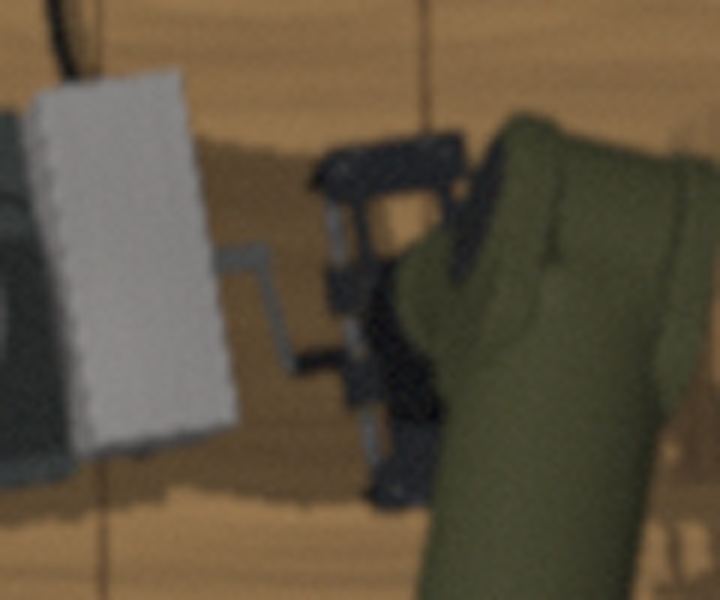

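Both views have the gripper over the bar: the finger blocks in the top crop at (345,290) and (362,385) are centred on the bar row at about 357 once parallax is allowed for. The fingers are still closing.

```bash
python3 -m jog '[{"rot":[0,0,0],"travel":[0.05,-0.006,0.009],"jaw":1},{"rot":[0,0,0],"travel":[0.05,0,0],"jaw":1},{"rot":[0,0,0],"travel":[0.04,0,0],"jaw":1},{"rot":[0,0,0],"travel":[0.02,0,0],"jaw":1},{"rot":[0,0,0],"travel":[0.01,0,0],"jaw":1},{"rot":[0,0,0],"travel":[0,0,0],"jaw":1},{"rot":[0,0,0],"travel":[0,0,0],"jaw":1}]' 40
python3 -c "
from h import *
go([.571,-.3255,.075])"
```

```text
time: 12.55
position: [0.5711, -0.3269, 0.1198]
tool_rot: [1.096, 1.277, -1.096]
ft_force: [0.5, -0.4, -0.1]
grip_width: 0.004
t 12.55 pos [ 0.5711 -0.3269  0.1198] F [ 0.47 -0.38 -0.15] w 0.004
x [ 0.001 -0.    -1.   ] y [0.988 0.152 0.001] z [ 0.152 -0.988  0.   ]
travel units [ 0.149  0.    -0.005] mm [ -0.1   1.4 -44.8]
```

```bash
python3 -m jog '[{"rot":[0,0,0],"travel":[0.015,0,0],"jaw":1},{"rot":[0,0,0],"travel":[0.015,0,0],"jaw":1},{"rot":[0,0,0],"travel":[0.02,0,0],"jaw":1},{"rot":[0,0,0],"travel":[0.02,0,0],"jaw":1},{"rot":[0,0,0],"travel":[0.02,0,0],"jaw":1},{"rot":[0,0,0],"travel":[0.02,0,0],"jaw":1},{"rot":[0,0,0],"travel":[0,0,0],"jaw":1}]'
python3 -c "
from h import *
go([.571,-.3255,.056])"
```

```text
time: 13.25
position: [0.5687, -0.3281, 0.086]
tool_rot: [1.095, 1.279, -1.1]
ft_force: [-4.5, -0.9, 6.1]
grip_width: 0.006
t 13.25 pos [ 0.5687 -0.3281  0.086 ] F [-4.46 -0.92  6.09] w 0.006
x [-0.004 -0.001 -1.   ] y [ 0.989  0.151 -0.004] z [ 0.151 -0.989  0.001]
travel units [ 0.1    0.009 -0.008] mm [  2.3   2.6 -30. ]
```

```bash
python3 -m jog '[{"rot":[0,0,0],"travel":[0.02,0,0],"jaw":1},{"rot":[0,0,0],"travel":[0.02,0,0],"jaw":1},{"rot":[0,0,0],"travel":[0.02,0,0],"jaw":1},{"rot":[0,0,0],"travel":[0.015,0,0],"jaw":1},{"rot":[0,0,0],"travel":[0.01,0,0],"jaw":1},{"rot":[0,0,0],"travel":[0,0,0],"jaw":1},{"rot":[0,0,0],"travel":[0,0,0],"jaw":1},{"rot":[0,0,0],"travel":[0,0,0],"jaw":1}]'
python3 -c "
from h import *
go([.571,-.3255,.054])"
```

```text
time: 14.05
position: [0.5706, -0.328, 0.0618]
tool_rot: [1.095, 1.276, -1.098]
ft_force: [-2.2, -0.6, 5.4]
grip_width: 0.004
t 14.05 pos [ 0.5706 -0.328   0.0618] F [-2.24 -0.64  5.42] w 0.004
x [-0.    -0.002 -1.   ] y [ 0.989  0.151 -0.   ] z [ 0.151 -0.989  0.002]
travel units [ 0.026  0.003 -0.008] mm [ 0.4  2.5 -7.8]
```

```bash
python3 -m jog '[{"rot":[0,0,0],"travel":[0.007,0,0],"jaw":1},{"rot":[0,0,0],"travel":[0.007,0,0],"jaw":1},{"rot":[0,0,0],"travel":[0,0,0],"jaw":1},{"rot":[0,0,0],"travel":[0,0,0],"jaw":1}]'
python3 -m jog '[{"rot":[0,0,0],"travel":[0.005,0,0],"jaw":1},{"rot":[0,0,0],"travel":[0,0,0],"jaw":1},{"rot":[0,0,0],"travel":[0,0,0],"jaw":1}]'
python3 -m jog '[{"rot":[0,0,0],"travel":[0.005,0,0],"jaw":1},{"rot":[0,0,0],"travel":[0,0,0],"jaw":1},{"rot":[0,0,0],"travel":[0,0,0],"jaw":1}]'
```

```text
time: 14.45
position: [0.5713, -0.3279, 0.0581]
tool_rot: [1.096, 1.275, -1.097]
ft_force: [-1.4, -0.4, 6.2]
grip_width: 0.008
time: 14.75
position: [0.5716, -0.3278, 0.0567]
tool_rot: [1.096, 1.274, -1.096]
ft_force: [-0.9, -0.9, 6.8]
grip_width: 0.005
time: 15.05
position: [0.572, -0.3278, 0.0555]
tool_rot: [1.096, 1.274, -1.096]
ft_force: [-0.6, 0.5, 7.8]
grip_width: 0.005
```

```bash
python3 -m jog '[{"rot":[0,0,0],"travel":[0.005,0,0],"jaw":1},{"rot":[0,0,0],"travel":[0,0,0],"jaw":1},{"rot":[0,0,0],"travel":[0,0,0],"jaw":1}]'
python3 -m jog '[{"rot":[0,0,0],"travel":[0.004,0,0],"jaw":1},{"rot":[0,0,0],"travel":[0,0,0],"jaw":1},{"rot":[0,0,0],"travel":[0,0,0],"jaw":1}]'
```

```text
time: 15.35
position: [0.5722, -0.3277, 0.0546]
tool_rot: [1.096, 1.273, -1.096]
ft_force: [-1.7, -0.8, 9.8]
grip_width: 0.002
time: 15.65
position: [0.5723, -0.3278, 0.0544]
tool_rot: [1.095, 1.273, -1.096]
ft_force: [-4.1, 0.5, 14.7]
grip_width: 0.006
```

The force went from about 8 N to 14.7 N for 0.2 mm of travel, so this is the firm stop. One last look before handing in.

```bash
python3 -c "
from h import *
snap('side','s7');snap('top','t7');crop('t7','t7c',180,90,410,210,3.4)
go([.571,-.3255,.054])"
```

```text
t 15.75 pos [ 0.5723 -0.3278  0.0544] F [-2.75  0.72 14.37] w 0.003
x [ 0.003 -0.003 -1.   ] y [0.988 0.152 0.003] z [ 0.152 -0.988  0.003]
travel units [ 0.001 -0.003 -0.008] mm [-1.3  2.3 -0.4]
```

View pics/s7.png

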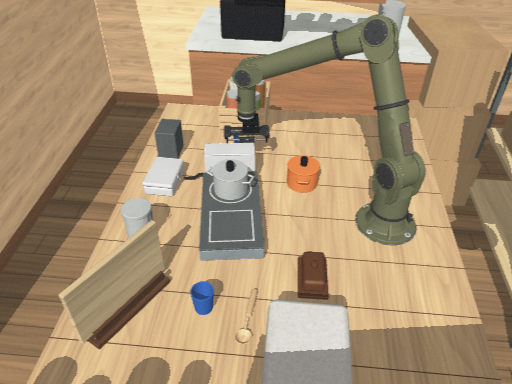

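View pics/t7c.png

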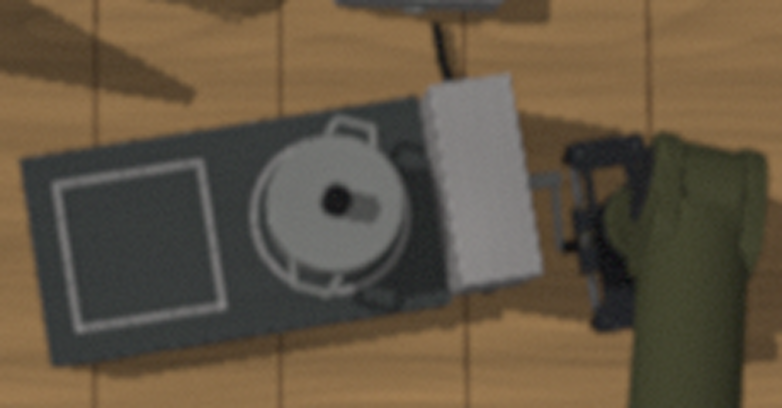

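The pot is still centred on the rings at crop (336,203). The lever is swung down under the gripper at (570,245), and the visible bystanders haven't moved.

```bash
python3 -c "
from bench import ctrl
ctrl.close_job()"
```

```text
the job is handed in; nothing more can be done
```

I slid the steel pot by its knob from the parking square to the burner rings and let go of it. I then pressed the ignition lever to the bottom with shut fingers and handed the job in still holding it there, at about 15.8 s.

- **Pot:** the top view puts it about 2 mm from the ring centre. Side-view estimates disagreed by up to about 6 mm in y when taken absolutely. Measured against the rings in the same picture they agree to 2–3 mm, so I left it as it was.
- **Slide:** tool height stayed within about 0.5 mm, so the pot was not lifted.
- **Lever:** the fingertips ended at z 54.4 mm, and the third click should put the top of the bar at about 57 mm. The upward force rose from about 8 N to 14 N against the firm stop. I did not read the lever angle itself.
- **Bystanders:** cup_a, the butter dish and the spoon look unmoved in the last pictures. cup_b was hidden behind the gripper and console then, so it is unconfirmed, though I felt no unexpected contact.

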